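Bring the measuring spoons round to the front of the spice rack

TASK

First push the clear sliding door on the front of the spice rack fully open, then push the turntable round gently by the pegs on its rim until the measuring spoons face the front mark of the rack, and leave it standing still with your hand clear. Only push: do not lift, tip or shove about the jars and spoons that stand on the turntable.

Things in the scene. Friction and masses are not known exactly. Their poses are not given: they have to be found in the camera images.
- rack: Teak rack, fixed. Origin on the counter (z = 0) under the turntable's axis; x to its back (away from the robot, yaw within 0.2 rad), y to the robot's left. Lowest board: x -175 to 175 mm, y -450 to 160 mm, top at z = 22 mm. Front mark: small steel bar 20 x 12 mm, 4 mm high, on this board at x = -153 mm, y = 0.
- tower (a point): Middle of the rack's topmost tier, z = 215 mm, rack x = 20, y = -335 mm. Two short tiers (z = 125 and 215 mm) stand only over the rack's -y (robot's right) end, rack y -450 to -220 mm, x -130 to 170 mm, corner posts up to z = 252 mm, with three jars fixed on them (tops at 277 mm). Keep clear of it.
- door (a joint): Sliding door in m: 0 closed (straight before the turntable), 0.22 fully open at its stop; it opens to the rack's -y (the robot's right), along the front of the lowest tier. It starts about half open. Stays where it is left; moves with about 1.5 N.
- pull (a point): Top end (z = 117 mm) of the door's upright bamboo edge post, 14 x 14 mm, from z = 27 mm, at the door's +y (left) edge, rack x = -168 mm, rack y = +113 mm closed, -107 mm fully open. The clear acrylic panel, 4 mm thick, top at z = 87 mm, runs 233 mm from it toward -y. Push the post's +y face toward -y to open.
- turntable: Teak disc, 280 mm across, top face z = 48 mm; origin: centre of its underside, z = 32 mm. Turns about it either way without limit, about 1 N at the rim; stops when not pushed. Eight upright steel pegs, 14 mm thick, at radius 125 mm, up to z = 83 mm, at 22.5 degrees from its x axis and every 45 on. Its -x axis points to the spoons, which start 50 degrees or more from the front, on either side.
- spoon_rim (a point): Point on the turntable's top face at radius 125 mm, in the direction of the spoons (midway between two pegs). It turns with the turntable.
- front (a point): Fixed point of the rack: where spoon_rim must come; straight before the turntable's axis on the rack's -x side, at radius 125 mm, z = 48 mm, next to the front mark.
- spoons: Clipped set of three steel measuring spoons lying loose and flat in a low bamboo frame (5 mm high lip) on the turntable, 88 mm long (radial, bowls outward), 34 mm wide, 10 mm high, 70 g. Origin: centre of its underside, 56 mm from the axis; it and its frame reach out to radius 106 mm.
- jar_a: Square glass jar with bamboo lid, loose in a low bamboo frame (5 mm high lip, to radius 102 mm) on the turntable, 54 x 54 mm, 62 mm tall (top at z = 110 mm), about 0.2 kg. Origin: centre of its underside, 68 mm from the axis, 90 degrees clockwise (seen from above) from the spoons; its outer face is at radius 95 mm.
- jar_b: Square glass jar with bamboo lid, loose in a low bamboo frame (5 mm high lip, to radius 102 mm) on the turntable, 54 x 54 mm, 62 mm tall (top at z = 110 mm), about 0.2 kg. Origin: centre of its underside, 68 mm from the axis, across the axis from the spoons; its outer face is at radius 95 mm.
- jar_c: Square glass jar with bamboo lid, loose in a low bamboo frame (5 mm high lip, to radius 102 mm) on the turntable, 54 x 54 mm, 62 mm tall (top at z = 110 mm), about 0.2 kg. Origin: centre of its underside, 68 mm from the axis, 90 degrees counterclockwise (seen from above) from the spoons; its outer face is at radius 95 mm.
Things that resemble listed ones, but are neither listed nor needed, are in the scene too. Leave any turquoise look-alike of the jar_b alone.

How it is judged:
By the outcome, as a careful person would: the job done as asked, in the order asked, and still so for the second after the job is handed in, with the robot touching nothing.
It also fails if it takes over 67 s, if anything falls off the work surface, if the arm or the gripper's body presses on something with over 40 N, if the wrist force passes 120 N, or if a joint passes its speed limit or range.

ROBOT

A 6-joint arm with a two-finger parallel gripper is mounted at the origin on the work surface. World frame = base frame: x ahead of the robot, y to its left, z up, the work surface at z = 0. Lengths are in m, angles in rad, forces in N, time in s.
With the tool pointing down it reaches from about 0.25 to 0.725 m from the base axis. Payload 4 kg.
Tool frame: the origin (TCP) lies on the centre line of the jaws, within the pads' length; the fingertips stand 17 mm ahead of it and the grasp point (between the pads) lies 2 mm behind it; z points along the fingers, y is the line along which they close (so a half turn about z gives the same grasp; the last joint's range is limited). The gripper opens to 85 mm and grips with 20 to 120 N. Pads are 22 mm wide; open, the fingers measure 114 mm over their backs; the gripper's body (76 mm by 85 mm) begins 54 mm behind the grasp point. The pads swing forward as they close: fully open they stand 13 mm farther back than shut.
Start: joints at [1.103, 0.241, 0.005, 1.335, 0, 1.571], TCP at [0.225, 0.446, 0.248] pointing down, gripper open.
Joint ranges: [-2.72, 2.72], [-1.05, 1.87], [-1.09, 1.28], [-1.99, 2.15], [-1.42, 1.44], [-3.14, 3.14]. Speed limits (rad/s): [2.79, 2.79, 3.14, 3.14, 3.14, 3.14].

INTERFACE

Orientations are given as a unit quaternion [x, y, z, w].
In Python, from workcell import get_obs, imaging, order gives the robot as it stands.
- The arm moves only by the tool apply_moves, never from a script. Its argument "targets" is a list that holds one entry, the list of rows, each a list of 5 numbers: the shift along the world's x, y, z in units of 40 mm (1.0 is 40 mm), then the turn about the world's z in degrees, then the gripper command: -1 is shut, 1 is fully open, values between are in proportion. In form: [[[dx, dy, dz, turn, fingers], ...]]. A call has 1 to 8 rows; each row shifts and turns the commanded pose from where the row before left it; what a row does not reach is not made up. A row lasts 1/12 s, in which the tool goes at most 41.7 mm and 7.16 degrees, less where a joint would pass 70% of its speed; a pose out of reach is approached as far as the arm can. A call is refused whole if a number of a shift passes 1 or a number of a turn 7.16, either way. A call with a gripper value outside its range is refused whole. The fingers move at their own pace and stop on an object; the grip force is fixed at half the most. Time passes only in rows, so rows that do not move let the fingers close. It gives the time, the measured TCP pose, the force, the opening and the grip force at its end, in the units of the state.
- get_obs(): the state, without advancing time (a new reading comes with each control period).
- imaging.camera(name): name is "scene" or "top"; returns (picture, depth): 420x560x3 uint8, blue, green, red; 420x560 float32, m along the optical axis (not along the pixel's ray), 0 where there is no reading.
- imaging.get_calibration(name): a dict with "camera_matrix" (3x3 intrinsics, pixels), "eye" and "rotation" of the camera in the world. Camera axes: x right, y down, z forward; pixel columns grow to the right and rows downward; lengths in m; the calibration is good to about 2 mm. A picture is of the moment at which its call begins. get_calibration takes no time and is no camera call.
- order.job_done(): hands the job in; it is judged then, once.
The state is a dict: "clock": time; "joint_pos": joint angles; "joint_vel": joint speeds; "tau": joint torques, N m; "eef_pos": TCP position; "tool_rot": TCP orientation; "ft_force": force on the tool from outside, world axes, zero at the start; "ft_torque": the same for the moment, N m; "grip_width": finger opening in m; "grasp_force": force on a finger pad.
Only numpy, scipy, OpenCV 4.12 (cv2) and the standard library are available. Lean on these libraries where they do the work, as an engineer would, in place of code of your own. Each camera call takes 0.05 s, during which the arm holds its last target. There are 200 camera calls.

## Working session

There is one attempt and no reset: what is moved stays moved. The work goes in short steps, Python scripts to look and compute and a tool call to move; the robot and the scene stay as the last step left them, time stands still between calls to the robot, and variables do not carry over. Pictures are saved under pics/ and viewed, at most 10 in all, crops included, and the job is handed in when it is done.

Besides the shell and the picture viewer there is one more tool, called by a JSON object that holds its "name" and its "arguments". apply_moves: Moves the arm, as the interface text tells. Its arguments: {"type":"object","properties":{"targets":{"type":"array","items":{"type":"array","items":{"type":"array","items":{"type":"number"}}}}},"required":["targets"]}

```bash
mkdir -p pics; cat > h.py <<'E'
import numpy as np, cv2
from workcell import get_obs, imaging, order
def grab(n,save=None):
    p,d=imaging.camera(n)
    if save: cv2.imwrite('pics/'+save,p)
    return p,d
def ray(n,u,v):
    c=imaging.get_calibration(n);K=np.array(c["camera_matrix"]);R=np.array(c["rotation"])
    return np.array(c["eye"]),R@np.linalg.solve(K,[u,v,1.0])
def onz(n,u,v,z):
    e,r=ray(n,u,v); return e+r*(z-e[2])/r[2]
def proj(n,P):
    c=imaging.get_calibration(n);K=np.array(c["camera_matrix"]);R=np.array(c["rotation"])
    q=K@(R.T@(np.array(P)-np.array(c["eye"]))); return q[:2]/q[2]
E
python3 - <<'E'
from h import *
for n in("scene","top"):
    grab(n,n+'1.png'); print(imaging.get_calibration(n))
print(get_obs())
E
```

```text
{'camera_matrix': array([[521.44811635,   0.        , 283.5303772 ],
       [  0.        , 521.44811635, 206.80197057],
       [  0.        ,   0.        ,   1.        ]]), 'eye': array([1.08564689, 0.63733867, 1.17513763]), 'rotation': array([ 0.30314427,  0.89701822, -0.30350251, -0.10652741])}
{'camera_matrix': array([[423.23540663,   0.        , 276.19849028],
       [  0.        , 423.23540663, 212.54289495],
       [  0.        ,   0.        ,   1.        ]]), 'eye': array([0.55160251, 0.04334335, 1.06192732]), 'rotation': array([ 0.71092621, -0.70275733,  0.02280647, -0.01399732])}
{'clock': 0.1, 'joint_pos': array([ 1.10302237e+00,  2.41364819e-01,  3.86171515e-03,  1.33518917e+00,
       -1.79120363e-05,  1.57083891e+00]), 'joint_vel': array([-0.00090777, -0.00113542,  0.00152167, -0.00270024,  0.00018126,
        0.00022575]), 'tau': array([-1.20454857e-03, -3.73138869e+01,  2.53010166e+01,  1.09061998e-02,
       -4.80432095e-05, -3.38313015e-06]), 'eef_pos': array([0.22521673, 0.44581347, 0.24748942]), 'tool_rot': array([ 2.31781013e-01,  9.72767528e-01, -9.24244510e-04, -2.10971224e-04]), 'ft_force': array([0.24681437, 0.40696875, 0.73174764]), 'ft_torque': array([ 0.02724865,  0.02386413, -0.05386349]), 'grasp_force': 0.0, 'grip_width': 0.08551796619971959}
```

Rotation is a quaternion; fix the helper.

```bash
sed -i 's/R=np.array(c\["rotation"\])/R=Rotation.from_quat(c["rotation"]).as_matrix()/; 1a from scipy.spatial.transform import Rotation' h.py; python3 -c "
from h import *
print(onz('top',280,210,0),onz('scene',280,210,0), Rotation.from_quat(get_obs()['tool_rot']).as_matrix())"
```

```text
[0.61352325 0.02093527 0.        ] [ 0.54470394 -0.07074677  0.        ] [[-8.92555035e-01  4.50937696e-01 -8.38896570e-04]
 [ 4.50938476e-01  8.92553416e-01 -1.70035185e-03]
 [-1.79927454e-05 -1.89594834e-03 -9.99998203e-01]]
```

View pics/top1.png

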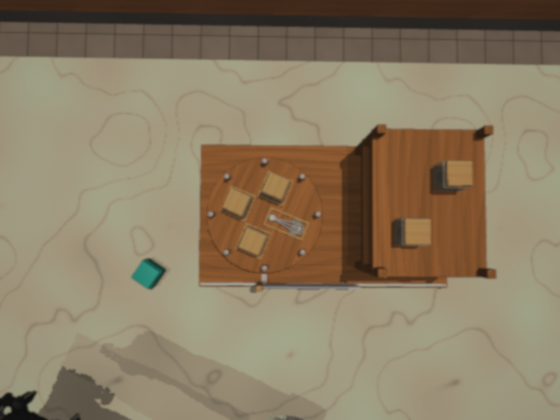

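View pics/scene1.png

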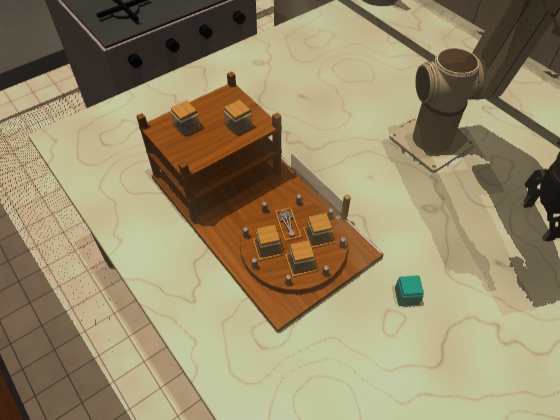

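The top view shows the turntable centred near (264,214), with 8 pegs around it. The spoons point right and slightly down, at about (289,225). The door post is at (260,287) and the tower is on the right. The fingers are only partly in view at bottom left. The scene view shows the same layout, with the post at (346,207).

Look-alikes: the turquoise box at top (148,273) is not mine. The tower jars at (457,175) and (415,232) are fixed.

Next I measure the pegs, spoons and post.

```bash
cat > m.py <<'E'
from h import *
def circ(P):
    A=np.c_[2*P[:,:2],np.ones(len(P))]; s=np.linalg.lstsq(A,(P[:,:2]**2).sum(1),rcond=None)[0]
    return s[:2],np.sqrt(s[2]+s[0]**2+s[1]**2)
def pegs(n,p,z=.083):
    hsv=cv2.cvtColor(p,cv2.COLOR_BGR2HSV)
    m=((hsv[...,1]<75)&(hsv[...,2]>90)).astype(np.uint8)
    k,_,st,ce=cv2.connectedComponentsWithStats(m)
    return [(ce[i],st[i,4],onz(n,*ce[i],z)) for i in range(1,k) if 8<st[i,4]<140]
E
python3 - <<'E'
from m import *
for n,b in(("top",(200,145,330,300)),("scene",(235,180,360,290))):
    p=cv2.imread(f'pics/{n}1.png')
    for c,a,P in pegs(n,p):
        if b[0]<c[0]<b[2] and b[1]<c[1]<b[3]: print(n,c.round(1),a,P.round(3))
p=cv2.imread('pics/top1.png')[130:310,190:350]; q=cv2.resize(p,None,fx=4,fy=3.3,interpolation=cv2.INTER_CUBIC)
p2=cv2.imread('pics/top1.png')[135:305,190:370]; cv2.imwrite('pics/c1.png',cv2.resize(p2,None,fx=3.5,fy=3.5,interpolation=cv2.INTER_CUBIC))
E
```

```text
top [264.1 160.7] 22 [0.723 0.061 0.083]
top [226.4 175.9] 23 [0.687 0.148 0.083]
top [301.9 176.1] 22 [ 0.688 -0.027  0.083]
top [210.5 213.9] 24 [0.598 0.183 0.083]
top [317.3 213.9] 24 [ 0.601 -0.064  0.083]
top [226. 252.] 23 [0.51  0.146 0.083]
top [301.6 251.8] 21 [ 0.513 -0.028  0.083]
top [263.8 267.4] 25 [0.476 0.059 0.083]
top [263.9 277.9] 47 [0.452 0.058 0.083]
top [307.5 284. ] 28 [ 0.439 -0.042  0.083]
scene [298.3 196.3] 10 [ 0.516 -0.028  0.083]
scene [285.4 214.8] 32 [0.581 0.    0.083]
scene [289.6 228.7] 35 [0.6   0.042 0.083]
scene [342.3 239.3] 10 [0.514 0.148 0.083]
scene [253.8 260.2] 13 [0.727 0.063 0.083]
scene [325.8 267.9] 12 [0.601 0.187 0.083]
scene [288. 277.] 11 [0.689 0.151 0.083]
```

View pics/c1.png

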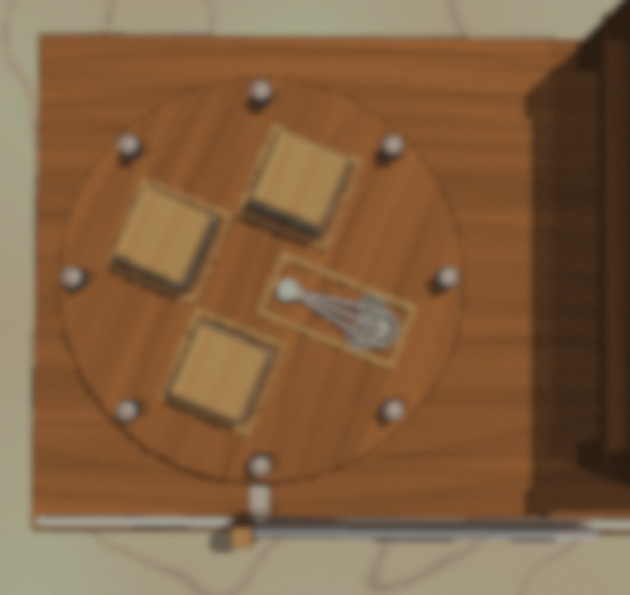

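The crop confirms the spoons lie between the pegs at crop (448,278) and (394,411). The front mark is at crop (260,498) and the post top at about (240,537).

```bash
python3 - <<'E'
from m import *
p=cv2.imread('pics/top1.png')
P=np.array([x[2] for x in pegs('top',p) if 200<x[0][0]<330 and 145<x[0][1]<272])
c,r=circ(P);print('centre',c,r,len(P))
ang=np.degrees(np.arctan2(P[:,1]-c[1],P[:,0]-c[0]));print(np.sort(ang))
mk=onz('top',190+260/3.5,135+498/3.5,.026);print('mark',mk,np.degrees(np.arctan2(mk[1]-c[1],mk[0]-c[0])))
# board corners z=.022 (back-left, front-left in crop)
f=lambda u,v,z=.022:onz('top',190+u/3.5,135+v/3.5,z)
bl,br,fl=f(40,35),f(540,38),f(35,527);print(bl,br,fl,np.degrees(np.arctan2(bl[0]-br[0],bl[1]-br[1])),np.degrees(np.arctan2(*(bl-fl)[[1,0]])))
s=f(375,322,.053)-f(290,290,.053);print('spoons',np.degrees(np.arctan2(s[1],s[0])))
pt=f(242,537,.117);print('post',pt)
print(onz('scene',346.5,196,.117))
e,ry=ray('top',190+242/3.5,135+537/3.5);e2,r2=ray('scene',346.5,196)
t=np.linalg.lstsq(np.c_[ry,-r2],e2-e,rcond=None)[0];print('tri',e+ry*t[0],e2+r2*t[1])
E
```

```text
centre [0.59978088 0.05966755] 0.12381439787390597 8
[-179.51489896 -134.70458123  -89.56494145  -44.52858223    0.56984549
   45.52371484   90.96750723  136.01992125]
mark [0.44772033 0.05792634 0.026     ] -179.34395096630246
[0.77108435 0.21766794 0.022     ] [ 0.77387537 -0.13672295  0.022     ] [0.42573674 0.21409619 0.022     ] -0.4512255405447061 0.5925583611263815
spoons -109.9721262655038
post [0.43222544 0.06771715 0.117     ]
[0.43296526 0.06793737 0.117     ]
tri [0.43212157 0.06773836 0.11617778] [0.43242982 0.06747025 0.11613192]
```

Rack yaw is about 0.6°. The spoons are at about -112° and the target is about -179.4°, so I need about 67.5° clockwise. The door has about 115 mm left to go. I'll close the fingers, approach left of the post and check the arm.

{"name": "apply_moves", "arguments": {"targets": [[[0.5, -0.8, 0, 3.5, -1], [0.5, -0.8, 0, 3.5, -1], [0.5, -0.8, 0, 3.5, -1], [0.5, -0.8, 0, 3.5, -1], [0.5, -0.8, 0, 3.5, -1], [0.5, -0.8, 0, 3.5, -1], [0.5, -0.8, 0, 3.5, -1], [0.5, -0.8, 0, 2.5, -1]]]}}

```text
clock: 0.77
eef_pos: [0.3858, 0.1885, 0.2481]
tool_rot: [-0.003, 1.0, -0.0, -0.0]
ft_force: [0.3, 1.4, -1.5]
grip_width: 0.0
grasp_force: 0.0
```

{"name": "apply_moves", "arguments": {"targets": [[[0.5, -0.7, 0, 0, -1], [0.5, -0.7, 0, 0, -1], [0, 0, -0.5, 0, -1], [0, 0, -0.5, 0, -1], [0, 0, -0.5, 0, -1], [0, 0, -0.5, 0, -1], [0, 0, 0, 0, -1], [0, 0, 0, 0, -1]]]}}

```text
clock: 1.43
eef_pos: [0.4243, 0.1339, 0.1674]
tool_rot: [-0.002, 1.0, -0.001, -0.002]
ft_force: [-0.4, -0.4, 0.2]
grip_width: 0.0
grasp_force: 0.0
```

```bash
python3 - <<'E'
from h import *
o=get_obs();print({k:np.round(v,3) for k,v in o.items()});print(Rotation.from_quat(o['tool_rot']).as_matrix().round(3))
p,_=grab('top','top2.png');q,_=grab('scene','scene2.png')
cv2.imwrite('pics/c2.png',np.hstack([cv2.resize(p[170:340,170:340],(400,400)),cv2.resize(q[90:290,250:450],(400,400))]))
E
```

```text
{'clock': np.float64(1.433), 'joint_pos': array([ 0.306,  0.191, -0.278,  1.105,  0.   ,  0.302]), 'joint_vel': array([ 0.004, -0.025,  0.049,  0.009,  0.   , -0.   ]), 'tau': array([-9.2000e-02, -3.1782e+01,  2.2274e+01, -7.2000e-02, -4.0000e-03,
        0.0000e+00]), 'eef_pos': array([0.424, 0.134, 0.167]), 'tool_rot': array([-0.002,  1.   , -0.001, -0.002]), 'ft_force': array([-0.389, -0.404,  0.155]), 'ft_torque': array([ 0.009,  0.038, -0.028]), 'grasp_force': np.float64(0.0), 'grip_width': np.float64(0.0)}
[[-1.    -0.003 -0.003]
 [-0.003  1.    -0.001]
 [ 0.003 -0.001 -1.   ]]
```

View pics/c2.png

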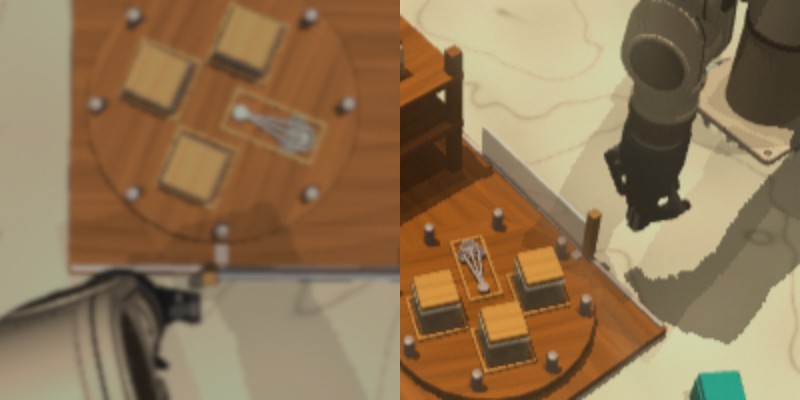

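The picture shows closed fingers to the left of the post and clear of it; nothing has moved. Now I lower and push the door.

{"name": "apply_moves", "arguments": {"targets": [[[0.15, 0, -0.5, 0, -1], [0, 0, -0.5, 0, -1], [0, 0, -0.5, 0, -1], [0, 0, -0.5, 0, -1], [0, -0.4, 0, 0, -1], [0, -0.4, 0, 0, -1], [0, -0.3, 0, 0, -1], [0, -0.25, 0, 0, -1]]]}}

```text
clock: 2.2
eef_pos: [0.4328, 0.0804, 0.0898]
tool_rot: [-0.002, 1.0, 0.001, 0.001]
ft_force: [-0.6, 2.8, 1.4]
grip_width: 0.0001
grasp_force: 0.8
```

{"name": "apply_moves", "arguments": {"targets": [[[0, -0.25, 0, 0, -1], [0, -0.25, 0, 0, -1], [0, -0.25, 0, 0, -1], [0, -0.25, 0, 0, -1], [0, -0.25, 0, 0, -1], [0, -0.25, 0, 0, -1], [0, -0.25, 0, 0, -1], [0, -0.25, 0, 0, -1]]]}}

```text
clock: 2.87
eef_pos: [0.4329, -0.0007, 0.0894]
tool_rot: [-0.002, 1.0, -0.0, 0.002]
ft_force: [0.4, 1.8, 5.3]
grip_width: 0.0
grasp_force: 2.9
```

{"name": "apply_moves", "arguments": {"targets": [[[0, -0.2, 0, 0, -1], [0, -0.2, 0, 0, -1], [0, -0.15, 0, 0, -1], [0, -0.1, 0, 0, -1], [0, 0, 0, 0, -1]]]}}

```text
clock: 3.28
eef_pos: [0.4332, -0.0169, 0.0905]
tool_rot: [-0.005, 1.0, 0.012, 0.002]
ft_force: [-1.3, 36.6, 15.9]
grip_width: -0.0001
grasp_force: 15.3
```

```bash
python3 - <<'E'
from h import *
o=get_obs();print(o['eef_pos'],o['ft_force'])
p,_=grab('top');q,_=grab('scene')
cv2.imwrite('pics/c3.png',np.hstack([cv2.resize(p[170:340,190:360],(400,400)),cv2.resize(q[90:290,230:430],(400,400))]))
E
```

```text
[ 0.43319072 -0.01687006  0.09048275] [-1.29587955 36.57405877 15.94888642]
```

View pics/c3.png

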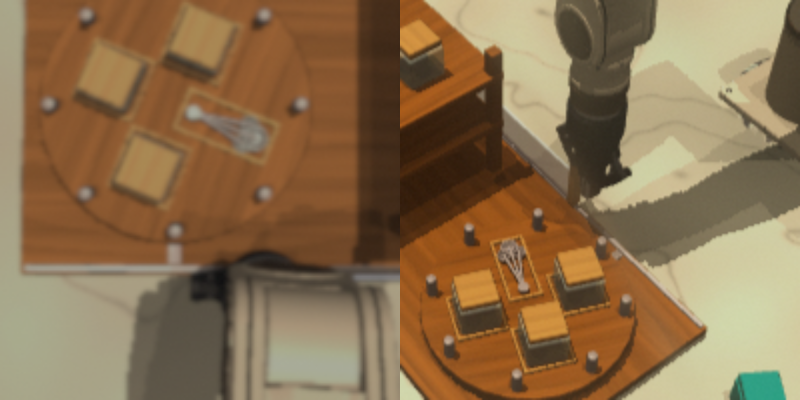

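The force reached 37 N at the stop. Now I back off, lift and check the door numerically.

{"name": "apply_moves", "arguments": {"targets": [[[0, 0.5, 0, 0, -1], [0, 0.5, 0, 0, -1], [0, 0.5, 0, 0, -1], [0, 0.5, 0.3, 0, -1], [0, 0.2, 0.8, 0, -1], [0, 0.2, 0.9, 0, -1], [0, 0, 0.9, 0, -1], [0, 0, 0, 0, -1]]]}}

```text
clock: 4.05
eef_pos: [0.4352, 0.0706, 0.2108]
tool_rot: [-0.002, 1.0, 0.0, 0.006]
ft_force: [0.6, 0.6, -0.6]
grip_width: 0.0002
grasp_force: 0.0
```

```bash
python3 - <<'E'
from m import *
o=get_obs();print(o['eef_pos'],o['ft_force'])
q,_=grab('scene'); p,_=grab('top')
print(proj('scene',(.433,-.049,.117)),proj('top',(.433,-.049,.117)))
for c,a,P in pegs('scene',q): 
    if 235<c[0]<360 and 180<c[1]<290: print(c.round(1),a,P.round(3))
u,v=proj('scene',(.433,-.049,.117)).astype(int)
u2,v2=proj('top',(.433,-.049,.117)).astype(int)
a=q[v-50:v+50,u-50:u+50].copy();a[50,50]=(0,0,255)
b=p[v2-50:v2+50,u2-50:u2+50].copy();b[50,50]=(0,0,255)
cv2.imwrite('pics/c4.png',np.hstack([cv2.resize(x,(400,400),interpolation=cv2.INTER_NEAREST) for x in(a,b)]))
E
```

```text
[0.43524763 0.07063331 0.21076295] [ 0.59500963  0.624471   -0.58682804]
[317.73745349 169.16988447] [311.8006795  288.58672321]
[298.5 196.4] 11 [ 0.516 -0.027  0.083]
[323.5 198.1] 17 [0.466 0.018 0.083]
[285.2 214.5] 37 [ 0.581 -0.001  0.083]
[282.1 219. ] 10 [0.596 0.006 0.083]
[289.8 228.6] 40 [0.599 0.042 0.083]
[245.1 229.4] 9 [ 0.692 -0.025  0.083]
[318.5 232.3] 23 [0.548 0.095 0.083]
[342.5 239.4] 11 [0.514 0.148 0.083]
[253.7 260.2] 12 [0.728 0.063 0.083]
[325.8 267.9] 12 [0.601 0.187 0.083]
[288. 277.] 11 [0.689 0.151 0.083]
```

View pics/c4.png

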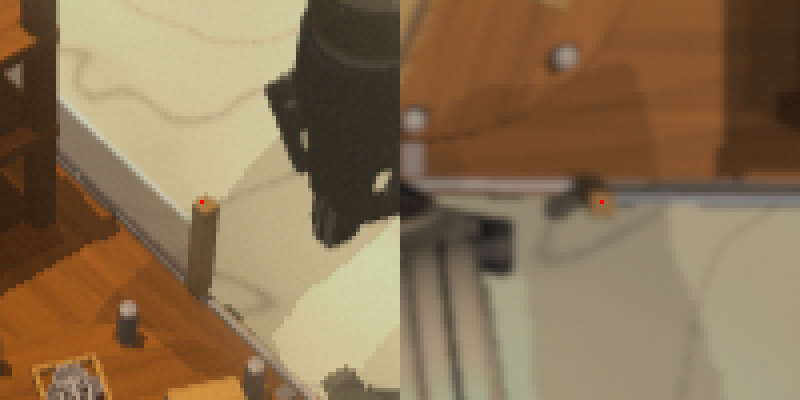

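The post stands on its predicted fully open position, marked in red in both views. Next I descend between the two front pegs, right of the front one.

{"name": "apply_moves", "arguments": {"targets": [[[0.4, -0.5, 0, 3, -1], [0.4, -0.5, 0, 3, -1], [0.4, -0.5, 0, 3, -1], [0, 0, -0.8, 2, -1], [0, 0, -0.8, 0, -1], [0, 0, -0.7, 0, -1], [0, 0, 0, 0, -1]]]}}

```text
clock: 4.73
eef_pos: [0.4733, 0.0092, 0.1053]
tool_rot: [-0.097, 0.995, 0.0, -0.008]
ft_force: [-1.3, 0.2, -0.5]
grip_width: 0.0002
grasp_force: 0.0
```

{"name": "apply_moves", "arguments": {"targets": [[[0.2, 0, 0, 0, -1], [0, 0, -0.4, 0, -1], [0, 0, -0.35, 0, -1], [0, 0, 0, 0, -1], [0, 0, 0, 0, -1]]]}}

```text
clock: 5.15
eef_pos: [0.4882, 0.0102, 0.0832]
tool_rot: [-0.098, 0.995, -0.0, 0.0]
ft_force: [0.4, 0.5, 0.2]
grip_width: 0.0001
grasp_force: 0.0
```

```bash
python3 - <<'E'
from h import *
o=get_obs();print(o['eef_pos'],o['ft_force'],o['joint_pos'])
C=np.array([.5998,.0597])
r=.126
for t in list(range(-160,-244,-6)):
    a=np.radians(t);print(t,(C+r*np.array([np.cos(a),np.sin(a)])).round(4))
E
```

```text
[0.48820236 0.01019251 0.08322544] [0.43332742 0.46314764 0.15229007] [ 2.09491853e-02  3.57309735e-01 -2.96541997e-01  9.16336312e-01
 -1.27112388e-04 -1.74514154e-01]
-160 [0.4814 0.0166]
-166 [0.4775 0.0292]
-172 [0.475  0.0422]
-178 [0.4739 0.0553]
-184 [0.4741 0.0685]
-190 [0.4757 0.0816]
-196 [0.4787 0.0944]
-202 [0.483  0.1069]
-208 [0.4885 0.1189]
-214 [0.4953 0.1302]
-220 [0.5033 0.1407]
-226 [0.5123 0.1503]
-232 [0.5222 0.159 ]
-238 [0.533  0.1666]
```

{"name": "apply_moves", "arguments": {"targets": [[[-0.13, 0.12, -0.1, 0, -1], [-0.13, 0.12, -0.05, 0, -1], [-0.02, 0.24, 0, 0, -1], [-0.03, 0.16, 0, -2, -1], [-0.03, 0.16, 0, -3, -1], [-0.01, 0.16, 0, -3, -1], [-0.01, 0.16, 0, -3, -1], [0, 0, 0, 0, -1]]]}}

```text
clock: 5.82
eef_pos: [0.4729, 0.0567, 0.0769]
tool_rot: [-0.002, 1.0, 0.0, 0.0]
ft_force: [1.3, 0.2, 0.7]
grip_width: 0.0001
grasp_force: 0.0
```

```bash
cat > ang.py <<'E'
from m import *
o=get_obs();C=np.array([.5998,.0597])
d=o['eef_pos'][:2]-C;print('tcp',o['eef_pos'].round(4),'r',np.hypot(*d).round(4),'th',np.degrees(np.arctan2(d[1],d[0])).round(1),'f',o['ft_force'].round(1))
for n in('top','scene'):
    p,_=grab(n,n+'L.png');L=[]
    for c,a,P in pegs(n,p):
        e=P[:2]-C-(0 if n=='top' else np.array([.002,.002]))
        if a<30 and .117<np.hypot(*e)<.131: L.append((np.degrees(np.arctan2(e[1],e[0]))-.6)%45)
    print(n,np.round(L,1))
E
python3 ang.py
```

```text
tcp [0.4729 0.0567 0.0769] r 0.1269 th -178.6 f [1.3 0.2 0.7]
top [35.2 35.2 35.2 35.6 35.  35.7 35. ]
scene [35.7 34.9 35.3 34.7 35.1]
```

It has turned 9.8° with 57.7° to go, and the finger is about 10.6° behind the peg. I continue along the arc.

{"name": "apply_moves", "arguments": {"targets": [[[0.0, 0.165, 0, -3, -1], [0.0, 0.165, 0, -3, -1], [0.02, 0.164, 0, -3, -1], [0.02, 0.164, 0, -3, -1], [0.038, 0.16, 0, -3, -1], [0.038, 0.16, 0, -3, -1], [0.054, 0.156, 0, -3, -1], [0.054, 0.156, 0, -3, -1]]]}}

```text
clock: 6.58
eef_pos: [0.4818, 0.1065, 0.0765]
tool_rot: [0.207, 0.978, -0.0, -0.0]
ft_force: [-0.3, -1.8, 0.5]
grip_width: -0.0
grasp_force: 0.6
```

{"name": "apply_moves", "arguments": {"targets": [[[0.07, 0.15, 0, -3, -1], [0.07, 0.15, 0, -3, -1], [0.085, 0.14, 0, -3, -1], [0.085, 0.14, 0, -3, -1], [0.1, 0.13, 0, -3, -1], [0.1, 0.13, 0, -3, -1], [0, 0, 0, 0, -1], [0, 0, 0, 0, -1]]]}}

```text
clock: 7.25
eef_pos: [0.5026, 0.1403, 0.0764]
tool_rot: [0.356, 0.935, 0.0, 0.0]
ft_force: [0.3, 0.4, 0.3]
grip_width: -0.0
grasp_force: 0.0
```

```bash
python3 ang.py
```

```text
tcp [0.5026 0.1403 0.0764] r 0.1263 th 140.3 f [0.3 0.4 0.3]
top [38.9 38.9 39.  39.4 39.1 38.9 39. ]
scene [39.3 39.3 39.1 38.8 38.9]
```

{"name": "apply_moves", "arguments": {"targets": [[[0.112, 0.12, 0, -3, -1], [0.112, 0.12, 0, -3, -1], [0.124, 0.109, 0, -3, -1], [0.124, 0.109, 0, -3, -1], [0, 0, 0, 0, -1], [0, 0, 0, 0, -1]]]}}

```text
clock: 7.85
eef_pos: [0.5213, 0.1584, 0.0763]
tool_rot: [0.452, 0.892, -0.0, 0.0]
ft_force: [-0.2, 0.2, -0.3]
grip_width: 0.0003
grasp_force: 0.0
```

```bash
python3 ang.py
```

```text
tcp [0.5213 0.1584 0.0763] r 0.1261 th 128.5 f [-0.2  0.2 -0.3]
top [27.3 27.2 27.3 27.6 27.1 27.  27.4]
scene [27.7 27.3 43.6 34.5 27.6 27.3 27.2]
```

{"name": "apply_moves", "arguments": {"targets": [[[0.072, 0.053, 0, -1.6, -1], [0.072, 0.052, 0, -1.6, -1], [0.072, 0.051, 0, -1.6, -1], [0, 0, 0, 0, -1], [0, 0, 0, 0, -1]]]}}

```text
clock: 8.37
eef_pos: [0.5298, 0.1646, 0.0764]
tool_rot: [0.489, 0.872, 0.0, 0.0]
ft_force: [-0.0, 0.9, 0.9]
grip_width: 0.0001
grasp_force: 0.0
```

```bash
python3 ang.py
```

```text
tcp [0.5298 0.1646 0.0764] r 0.1261 th 123.7 f [-0.   0.9  0.9]
top [23.6 23.3 23.3 23.7 23.4 23.4 23.6]
scene [23.8 23.7 23.9 23.8 29.  23.3 23.3]
```

{"name": "apply_moves", "arguments": {"targets": [[[0.045, 0.03, 0, -1, -1], [0, 0, 0, 0, -1], [0, 0, 0, 0, -1], [0, 0, 0, 0, -1]]]}}

```text
clock: 8.8
eef_pos: [0.5317, 0.1659, 0.0763]
tool_rot: [0.497, 0.868, -0.0, 0.0]
ft_force: [0.3, -0.0, 0.8]
grip_width: -0.0001
grasp_force: 0.3
```

```bash
python3 ang.py
```

```text
tcp [0.5317 0.1659 0.0763] r 0.1262 th 122.7 f [ 0.3 -0.   0.8]
top [22.7 22.7 22.7 23.1 22.8 23.  22.8]
scene [23.2 22.7 22.6 22.6]
```

Within 0.3°, which is good enough. I back off along the reverse tangent, then rise and move away.

{"name": "apply_moves", "arguments": {"targets": [[[-0.2, -0.14, 0, 0, -1], [-0.3, -0.2, 0, 0, -1], [0, 0, 0.5, 0, -1], [0, 0, 0.9, 0, -1], [0, 0, 0.9, 0, -1], [-0.2, 0, 0.9, 0, -1], [-0.8, 0.4, 0.2, 0, -1], [-0.8, 0.4, 0, 0, -1]]]}}

```text
clock: 9.57
eef_pos: [0.4423, 0.1854, 0.2163]
tool_rot: [0.498, 0.867, 0.004, 0.003]
ft_force: [-0.9, 0.4, -0.9]
grip_width: 0.0
grasp_force: 0.0
```

{"name": "apply_moves", "arguments": {"targets": [[[-0.8, 0.5, 0, 0, -1], [-0.8, 0.5, 0, 0, -1], [-0.8, 0.5, 0, 0, -1], [-0.4, 0.4, 0, 0, -1], [0, 0.4, 0, 0, -1], [0, 0, 0, 0, -1]]]}}

```text
clock: 10.07
eef_pos: [0.3271, 0.279, 0.2129]
tool_rot: [0.495, 0.869, 0.002, 0.0]
ft_force: [0.3, 0.6, -1.5]
grip_width: 0.0001
grasp_force: 0.0
```

```bash
python3 ang.py; python3 - <<'E'
from h import *
p=cv2.imread('pics/topL.png')[130:310,180:350];q=cv2.imread('pics/sceneL.png')[120:320,200:400]
cv2.imwrite('pics/c5.png',np.hstack([cv2.resize(p,(400,420)),cv2.resize(q,(400,420))]))
E
```

```text
tcp [0.3271 0.279  0.2129] r 0.3499 th 141.2 f [ 0.3  0.6 -1.5]
top [22.7 22.7 22.7 23.1 23.2 22.7 23.  22.8]
scene [23.2 22.8 22.3 22.5 22.8]
```

View pics/c5.png

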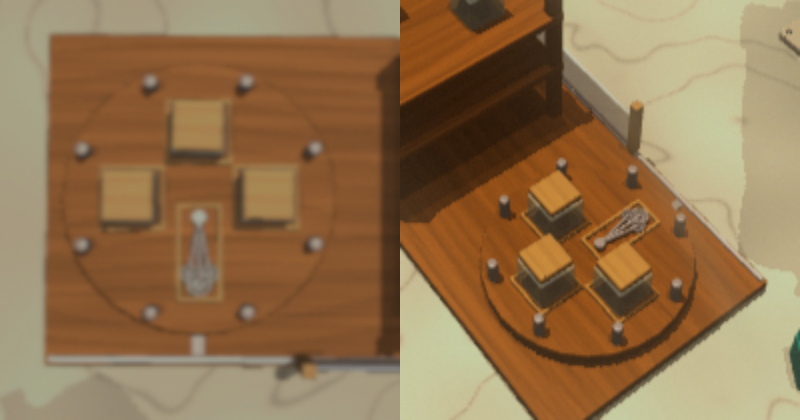

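The spoons at (199,250) face the front mark at (198,345). The door is open, the jars are in place and the hand is clear, so I hand in the job.

```bash
python3 -c "
from h import *
print(order.job_done())"
```

```text
the job is handed in; nothing more can be done
None
```

The job is handed in: the door is open to its stop, and the spoons face the front mark to within about 0.3° by my measurement. The jars and spoons stand undisturbed, and the hand is clear after about 10 s of the 67 s allowed.

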